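# Tip a price label out of its tube and hang it on the rail

### The job

Press down the front of the steel tube so that it tips and the wooden price label inside slides out to the mouth by itself. Then take the label by its exposed end, draw it out, and lower it with its two holes over both pins of the empty rail until it lies flat on the bar, then let go. Leave the other label, the jars and the other things on the counter where they are.

Things in the scene. Friction and masses are not known exactly. Their poses are not given: they have to be found in the camera images.
- label: wooden price label to hang: plain slat 140 x 44 x 8 mm, 50 to 100 g. Origin: centre of its underside; x along its length, y across, z out of its top face. Two round 17 mm through holes on its centre line, 50 mm either side of the centre; ends and faces alike. Starts flat inside the tube at the closed end, seen only through the slot in the roof; slides easily (friction 0.2 to 0.3).
- tube (a joint): tilt of the tube in rad: 0 = level (at the start, against a stop), 0.5 = mouth fully down, against a stop. The stiff hinge (0.2 N m) stays where it is left.
- tube_pivot (a point): on the hinge axis (y, level, across the tube), fixed to the stand: 150 mm above the counter, 70 mm behind the mouth, 6 mm below the tube's inner floor; x towards the mouth. Two dark wooden uprights stand beside the tube here (outer faces 77 mm apart, 36 mm along the tube, 168 mm high), on a fixed foot 200 x 100 x 12 mm.
- tube_mouth (a point): middle of the tube's mouth, on its inner floor; turns with the tube: x points out of the mouth, z normal to the floor. Polished steel rectangular tube closed at the rear: 153 mm long, 54 wide, 22 high outside, 48 wide and 16 high inside, so the label has slack; 16 mm wide slot along the roof. The label is out when its centre is over 70 mm beyond here.
- tongue_lip (a point): top of the small upright lip, 5 mm high, that ends the open tongue on which the tube's floor goes on for 67 mm beyond the mouth, 20 mm wide (narrower than the label). It stops the sliding label with 62 mm out of the mouth. To draw the label out, lift its front 6 mm or more over the lip (the tube may follow upwards). Axes as tube_mouth; turns with the tube.
- thumb_plate (a point): middle of the solid front part of the tube's roof, on its upper face, 20 mm behind the mouth; turns with the tube, axes as tube_mouth. A plate 35 mm along the tube and 54 mm wide: pressing straight down here with about 5 to 10 N tips the tube.
- free_seat (a point): the empty rail: point on the upper face of its bar, midway between its two pins; fixed. y along the bar, z normal to the face, which leans 0.35 rad with its -x edge the lower, about 110 mm above the counter. The pins, 8 mm thick with round tips, stand 23 mm out along z, 50 mm either side along y. The hung label lies flat on the bar, along it, sagging up to 5 mm down the slope.
- rail_foot (a point): middle of the empty rail's foot, on the counter. Dark wooden rail: foot 90 x 170 x 10 mm, two 12 mm square legs 36 mm apart under the middle, bar 160 mm long, 22 mm wide (narrower than the label, so fingers can straddle it) and 12 mm thick.
- full_seat (a point): the same point of a second, equal rail, which already carries a label (one of the two rails is nearer to the robot; which one changes)
- label_hung: the equal wooden label that already hangs on the second rail; leave it there. Same axes and origin as label
- bowl: white ceramic bowl, 100 mm wide, 45 mm high; origin under its centre; bystander
- spoon: wooden spoon 170 mm long lying on the counter, origin under it; bystander
- weight: brass weight 40 mm wide, 47 mm high, origin under its centre; bystander
- jar_a: amber glass jar with steel lid, 84 mm wide, 120 mm high, origin under its centre; bystander
- jar_b: amber glass jar with steel lid, 84 mm wide, 120 mm high, origin under its centre; bystander
- jar_c: amber glass jar with steel lid, 76 mm wide, 100 mm high, origin under its centre; bystander
Not all that is in view belongs to the job. What is shaped like the label but purple or yellow is not meant.

How it is judged:
On the way, in this order (a step that is already met when the one before it is completed fails the run):
1. the tube is tipped and the label has slid at least 40 mm out of the mouth, not touched by the fingers (value of joint tube above 0.2 rad and x of label in the frame of tube_mouth between -0.03 and 0.03 m and contact force between the fingers and label below 0.3 N), for 0.2 s.
2. the fingers hold the label by its exposed end while its other end is still in the tube (contact force between the fingers and label above 1 N and x of label in the frame of tube_mouth between -0.03 and 0.06 m), for 0.1 s.
3. the label, still held, is lowered over both pins of the empty rail (contact force between the fingers and label above 0.5 N and z of label in the frame of free_seat between -0.006 and 0.017 m and x of label in the frame of free_seat between -0.012 and 0.012 m and y of label in the frame of free_seat between -0.012 and 0.012 m and angle between the x axis of label and the y axis of free_seat, either way round below 0.25 rad), for 0.05 s.
At the end, for the whole second after the job is handed in: The label hangs on the empty rail with both pins through its holes: centre within 10 mm of the middle of the bar, lying on the bar's face (either face up, within 0.1 rad, at most 4 mm off it), at rest and released; the other label has not left its place (15 mm) (x of label in the frame of free_seat between -0.01 and 0.01 m and y of label in the frame of free_seat between -0.01 and 0.01 m and z of label in the frame of free_seat between -0.004 and 0.012 m and angle between the z axis of label and the z axis of free_seat, either way round below 0.1 rad and angle between the x axis of label and the y axis of free_seat, either way round below 0.15 rad and linear speed of label below 0.02 m/s and distance of label_hung from where it was at the start of the episode below 0.015 m); the robot touches nothing.
It fails at once if the label that already hangs is shifted by more than 20 mm (distance of label_hung from where it was at the start of the episode above 0.02 m).
It fails at once if a bystander (bowl, spoon, weight or jar) is shifted by more than 30 mm (distance of any of bowl, spoon, weight, jar_a, jar_b, jar_c from where it was at the start of the episode above 0.03 m).
It also fails if it takes over 48 s, if anything falls off the work surface, if the arm or the gripper's body presses on something with over 40 N, if the wrist force passes 120 N, or if a joint passes its speed limit or range.

### The arm

A 7-joint arm with a two-finger parallel gripper is mounted at the origin on the work surface. World frame = base frame: x ahead of the robot, y to its left, z up, the work surface at z = 0. Lengths are in m, angles in rad, forces in N, time in s.
With the tool pointing down it reaches from about 0.4 to 0.85 m from the base axis. Payload 4.5 kg.
Tool frame: the origin (TCP) lies at the very end of the fingers, on their centre line; the grasp point (between the pads) lies 19 mm behind it; z points along the fingers, y is the line along which they close (so a half turn about z gives the same grasp; the last joint's range is limited). The gripper opens to 88 mm and grips with 3 to 60 N. Pads are 18 mm wide; open, the fingers measure 123 mm over their backs; the gripper's body (75 mm by 187 mm) begins 45 mm behind the grasp point.
Start: joints at [1.277, 0.689, -0.195, 1.565, 0.157, 0.902, -0.215], TCP at [0.201, -0.592, 0.239] pointing down, gripper open.
Joint ranges: [-3.01, 3.01], [-0.46, 2.08], [-1.47, 1.51], [0.13, 2.56], [-1, 4.14], [0.04, 2.09], [-2.66, 2.66]. Speed limits (rad/s): [2.57, 2.57, 3.14, 3.14, 3.14, 3.14, 3.14].

### API

Orientations are given as a unit quaternion [x, y, z, w].
In Python, from plant import r gives the robot as it stands. The module is installed in compiled form; this text tells all that it offers.
- The arm moves only by the tool step_arm, never from a script. Its argument "increments" is a list of rows, each a list of 2 entries, a list of its own where there are three numbers: the shift along the world's x, y, z in cm, then the turn, a rotation vector about the world's x, y, z in degrees. A call has exactly 10 rows; each row shifts and turns the commanded pose from where the row before left it; what a row does not reach is not made up. A row lasts 1/10 s, in which the tool goes at most 50 mm and 8.59 degrees, less where a joint would pass 70% of its speed; a pose out of reach is approached as far as the arm can. A call is refused whole if a number of a shift passes 5 or a number of a turn 8.59, either way. A call with a gripper value outside its range is refused whole. "fingers" is the opening, from 0 (shut) to 1 (fully open), set as the call begins (left out, the last holds). The fingers move at their own pace and stop on an object; "grip_force" is the grip in N (left out, the last holds). Time passes only in rows, so rows that do not move let the fingers close, or fill a call up. It gives the time, the measured TCP pose, the force, the opening and the grip force at its end, in the units of the state.
- r.get_state(): the state, without advancing time (a new reading comes with each control period).
- r.snapshot(name): name is "side" or "top" or "wrist"; returns (picture, depth): 384x512x3 uint8, red, green, blue; 384x512 float32, m along the optical axis (not along the pixel's ray), 0 where there is no reading.
- r.calibration(name): a dict with "fov_y" (degrees; the focal length in pixels is half the picture's height over the tangent of half this angle, whatever the lens; pixels are square), "cx", "cy" (the principal point, pixels), "R" (3x3) and "t" (3): a world point X has camera coordinates R X + t. Camera axes: x right, y down, z forward; pixel columns grow to the right and rows downward; lengths in m; the calibration is good to about 2 mm. A picture is of the moment at which its call begins: read the wrist's pose just before it. calibration takes no time and is no camera call; for the wrist camera it gives the pose at the moment of the call.
- r.finish_job(): hands the job in; it is judged then, once.
The state is a dict: "clock": time; "q": joint angles; "qd": joint speeds; "joint_torque": joint torques, N m; "tool_pos": TCP position; "eef_rot": TCP orientation; "contact_force": force on the tool from outside, world axes, zero at the start; "moment": the same for the moment, N m; "opening": opening from 0.0 (shut) to 1.0 (fully open); "finger_force": force on a finger pad.
Only numpy, scipy, OpenCV 4.12 (cv2) and the standard library are available. Lean on these libraries where they do the work, as an engineer would, in place of code of your own. Each camera call takes 0.05 s, during which the arm holds its last target. There are 200 camera calls.

## Working session

There is one attempt and no reset: what is moved stays moved. The work goes in short steps, Python scripts to look and compute and a tool call to move; the robot and the scene stay as the last step left them, time stands still between calls to the robot, and variables do not carry over. Pictures are saved under pics/ and viewed, at most 12 in all, crops included, and the job is handed in when it is done.

Besides the shell and the picture viewer there is one more tool, called after "Request:" as a command line: name --argument value ..., lists and objects as JSON in quotes. step_arm: Moves the arm, as the interface text tells. Its arguments: {"type":"object","properties":{"increments":{"type":"array","items":{"type":"array"}},"fingers":{"type":"number"},"grip_force":{"type":"number"}},"required":["increments"]}

```bash
mkdir -p pics; cat > h.py <<'E'
import numpy as np, cv2
from plant import r
def cal(n):
    c=r.calibration(n); f=192/np.tan(np.radians(c["fov_y"])/2); return f,c["cx"],c["cy"],np.array(c["R"]),np.array(c["t"])
def cloud(d,c):
    f,cx,cy,R,t=c; v,u=np.mgrid[:d.shape[0],:d.shape[1]]
    P=np.stack([(u-cx)/f*d,(v-cy)/f*d,d],-1); return (P-t)@R
def proj(X,c):
    f,cx,cy,R,t=c; p=R@np.array(X)+t; return f*p[0]/p[2]+cx,f*p[1]/p[2]+cy
def ray(u,v,c,z):
    f,cx,cy,R,t=c; o=-R.T@t; w=R.T@np.array([(u-cx)/f,(v-cy)/f,1]); return o+w*(z-o[2])/w[2]
E
python3 - <<'E'
from h import *
for n in("top","side"):
    c=cal(n); p,d=r.snapshot(n); np.savez(n+"0.npz",p=p,d=d)
    print(n,c[0],-c[3].T@c[4],c[3].round(3).tolist(),(d>0).mean())
    cv2.imwrite(f"pics/{n}0.png",cv2.resize(p[:,:,::-1],(800,600)))
s=r.get_state();print(s["clock"],s["tool_pos"],s["eef_rot"],s["opening"])
E
```

```text
top 430.15856106047914 [0.3748581  0.15572544 1.19273741] [[0.005, -1.0, -0.002], [-0.987, -0.004, -0.162], [0.162, 0.003, -0.987]] 0.9959869384765625
side 442.8622264061266 [0.28857868 0.88170607 1.0425044 ] [[-0.929, -0.369, 0.008], [-0.281, 0.692, -0.664], [0.24, -0.62, -0.747]] 0.9960479736328125
0.1 [ 0.20099963 -0.59122375  0.23798329] [ 9.86589819e-01  1.63217250e-01 -1.86238754e-04 -7.89644077e-04] 0.9991161518003122
```

View pics/top0.png

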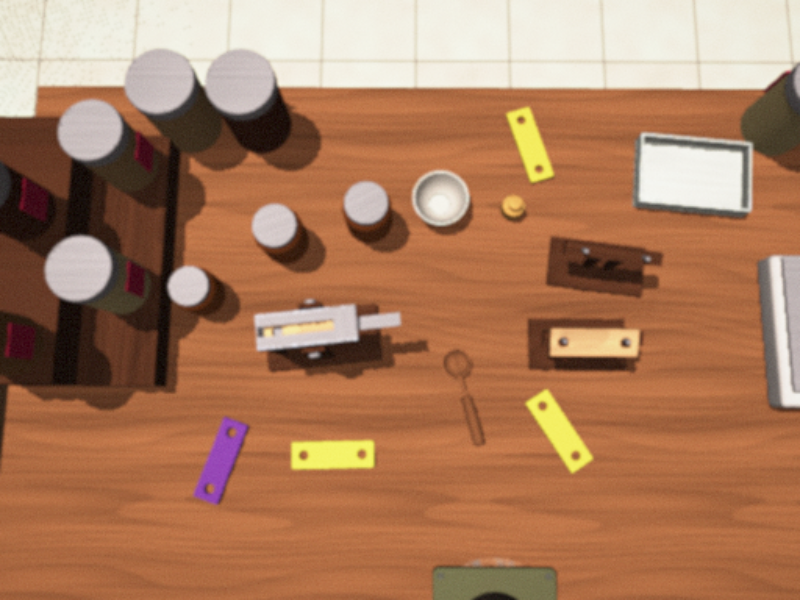

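View pics/side0.png

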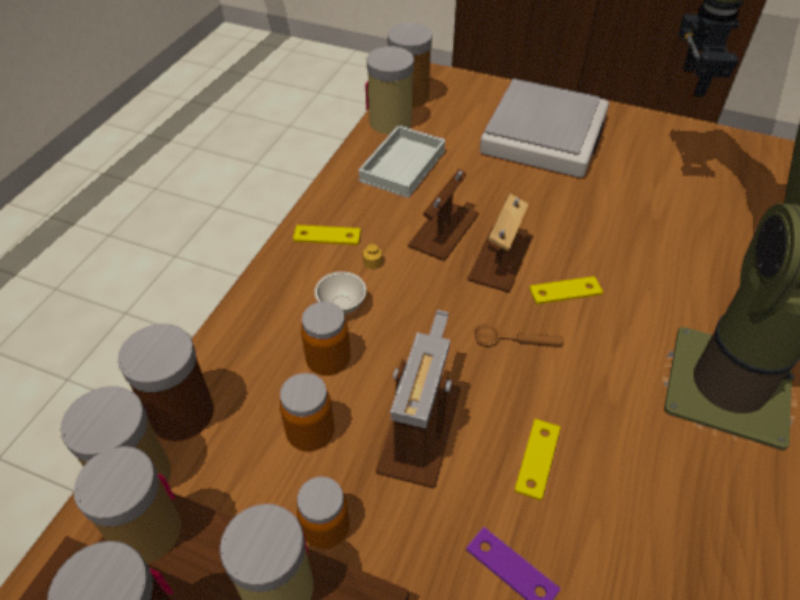

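The top view shows the tube at about (305,328) with its mouth and tongue to the right (world -y), ending at (400,320). There are two rails: the one at (595,343) carries a wooden label. The one at (605,265) is empty, with bare pins at about (587,250) and (648,258). The yellow and purple slats are decoys, and the wooden label shows in the slot at (310,328). Next I measure from the depth clouds.

```bash
python3 - <<'E'
from h import *
C={}
for n in("top","side"):
    a=np.load(n+"0.npz"); C[n]=(cloud(a["d"],cal(n)),a["p"])
def rect(P,m):
    q=(P[m][:,:2]*1000).astype(np.float32); c,s,a=cv2.minAreaRect(q); b=cv2.boxPoints((c,s,a)); print(m.sum(),"c",np.round(c,1),"s",np.round(s,1),a, "z",np.percentile(P[m][:,2],[5,50,95]).round(4)); print(b.round(1).tolist())
P,p=C["top"]
ctr=ray(305*.64,328*.64,cal("top"),.17);rc=ray(605*.64,262*.64,cal("top"),.11);print(ctr,rc)
for n in C:
    P,p=C[n]; X=P
    near=lambda c,rr:np.hypot(X[...,0]-c[0],X[...,1]-c[1])<rr
    print(n); m=near(ctr,.19)&(abs(X[...,2]-.175)<.008)&(X[...,1]<.42); rect(P,m)
    m=near(ctr,.19)&(abs(X[...,2]-.155)<.006)&(X[...,1]<ctr[1]-.07); 
    if m.sum()>5: rect(P,m)
    m=near(rc,.11)&(X[...,2]>.09)&(X[...,2]<.125)
    rect(P,m)
    Q=P[m]; A=np.c_[Q[:,:2],np.ones(len(Q))]
    for i in range(4):
        w=np.linalg.lstsq(A,Q[:,2],rcond=None)[0]; e=abs(A@w-Q[:,2]); k=e<max(.003,1.5*np.median(e)); A,Q=A[k],Q[k]
    print("plane",w,len(Q),np.median(e)); nn=np.array([-w[0],-w[1],1]);print(nn/np.linalg.norm(nn),"tilt",np.arctan(np.hypot(*w[:2])), Q.mean(0),Q.min(0),Q.max(0))
    m=near(rc,.11)&(X[...,2]>.124)&(X[...,2]<.16); print("pin pts",m.sum()); 
    for q in P[m][:40]: print(q.round(3).tolist(),end=" ")
# foot
E
python3 - <<'E'
import cv2,numpy as np
p=np.load('top0.npz')['p'][:,:,::-1]; s=np.load('side0.npz')['p'][:,:,::-1]
a=cv2.resize(p[145:200,340:430],(800,489),interpolation=2)
b=cv2.resize(p[180:245,150:270],(800,433),interpolation=2)
cv2.imwrite('pics/crop1.png',cv2.resize(np.vstack([a,b]),(520,600)))
E
```

```text
[0.48471891 0.30373546 0.17      ] [ 0.60232647 -0.17764295  0.11      ]
top
1251 c [485.3 301.7] s [ 76.  153.4] 6.27921199798584 z [0.1688 0.1747 0.1778]
[[439.1000061035156, 373.79998779296875], [455.8999938964844, 221.3000030517578], [531.5, 229.60000610351562], [514.7000122070312, 382.1000061035156]]
231 c [489.3 194.5] s [36.4 73. ] 7.548330307006836 z [0.153  0.1559 0.1592]
[[466.5, 228.3000030517578], [476.1000061035156, 155.89999389648438], [512.2000122070312, 160.6999969482422], [502.6000061035156, 233.10000610351562]]
550 c [ 618.4 -192.8] s [161.3  25. ] 82.58553314208984 z [0.1041 0.1097 0.1148]
[[595.5999755859375, -271.1000061035156], [620.4000244140625, -274.3999938964844], [641.2000122070312, -114.4000015258789], [616.4000244140625, -111.19999694824219]]
plane [ 0.28078669 -0.04030951 -0.07128424] 410 0.001211771331515496
[-0.27012884  0.03877948  0.96204291] tilt 0.2764043216375695 [ 0.61692509 -0.19254559  0.10970895] [ 0.59687812 -0.27302323  0.10410471] [ 0.63763525 -0.11184867  0.11471436]
pin pts 19
[0.621, -0.143, 0.127] [0.618, -0.139, 0.13] [0.617, -0.14, 0.
[... 857 characters left out ...]
216797 z [0.1016 0.1087 0.1157]
[[594.0, -271.5], [616.2000122070312, -274.3999938964844], [638.0999755859375, -112.30000305175781], [615.9000244140625, -109.30000305175781]]
plane [ 0.2840219  -0.03662416 -0.07308556] 177 0.001029409113587107
[-0.27304626  0.03520887  0.96135637] tilt 0.2789089895490437 [ 0.61605487 -0.18513373  0.10866788] [ 0.59610689 -0.27408575  0.10374665] [ 0.63388796 -0.11141499  0.11418471]
pin pts 12
[0.604, -0.241, 0.13] [0.601, -0.243, 0.129] [0.602, -0.235, 0.131] [0.6, -0.24, 0.128] [0.605, -0.237, 0.124] [0.602, -0.235, 0.127] [0.618, -0.144, 0.13] [0.615, -0.146, 0.129] [0.616, -0.14, 0.129] [0.614, -0.144, 0.127] [0.615, -0.138, 0.127] [0.613, -0.142, 0.124]
```

View pics/crop1.png

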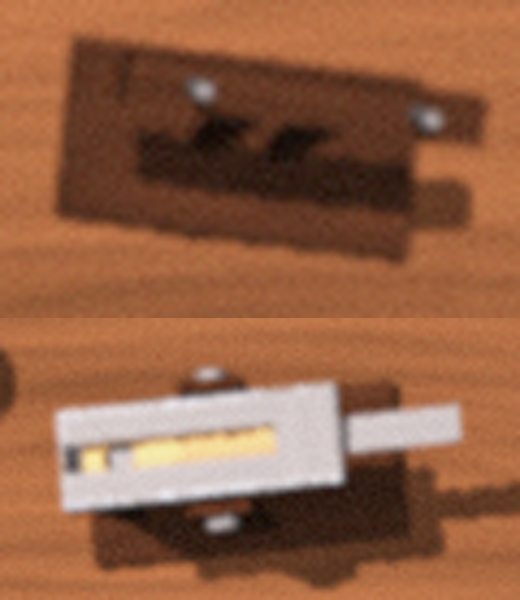

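The crop confirms it: the upper rail has two bare pins and no label, so it is the empty one. The tube has wood visible in its slot, with its mouth and tongue to the right. Now the tube axis and the full rail.

```bash
python3 - <<'E'
from h import *
c=cal("top"); g=lambda x,y:(150+x/4.333,180+(y-318.2)/4.335)
K=[ray(*g(x,y),c,.175) for x,y in[(335,384),(345,485),(57,410),(65,510)]]
print(np.round(K,4).tolist()); m=(K[0]+K[1])/2; b=(K[2]+K[3])/2; d=(m-b)[:2]
print("mouth",m,"rear",b,"len",np.linalg.norm(d),"dir",d/np.linalg.norm(d))
T=(ray(*g(462,403),c,.156)+ray(*g(462,440),c,.156))/2; print("tongue end",T)
d=(T-b)[:2];print("dir2",d/np.linalg.norm(d),np.linalg.norm(T[:2]-m[:2]))
for n in("top","side"):
    a=np.load(n+"0.npz");cc=cal(n);P=cloud(a["d"],cc)
    m=(P[...,2]>.168)&(P[...,2]<.18)&(abs(P[...,0]-.485)<.035)&(P[...,1]>.21)&(P[...,1]<.395)
    # centre line per y-slice away from pivots
    L=[]
    for y0 in np.arange(.23,.375,.008):
        k=m&(abs(P[...,1]-y0)<.004); x=P[k][:,0]
        if len(x)>5: L.append((y0,(x.min()+x.max())/2,x.max()-x.min()))
    L=np.array(L); k=L[:,2]<.062; print(n,np.polyfit(L[k,0],L[k,1],1),k.sum(),"y",P[m][:,1].min(),P[m][:,1].max(),L[:,2].round(3))
    h=cv2.cvtColor(a["p"],cv2.COLOR_RGB2HSV); m=(P[...,2]>.09)&(P[...,2]<.14)&(abs(P[...,0]-.5)<.06)&(abs(P[...,1]+.17)<.12)
    q=(P[m][:,:2]*1000).astype(np.float32); print("hung",cv2.minAreaRect(q),np.percentile(P[m][:,2],[5,50,95,100]))
E
```

```text
[[0.5199, 0.2272, 0.175], [0.4642, 0.2209, 0.175], [0.5048, 0.38, 0.175], [0.4498, 0.3735, 0.175]]
mouth [0.49205411 0.22406155 0.175     ] rear [0.47730945 0.37675993 0.175     ] len 0.1534086009703394 dir [ 0.09611365 -0.99537037]
tongue end [0.50176024 0.1571184  0.156     ]
dir2 [ 0.11063791 -0.99386078] 0.06764313751657396
top [-0.10857684  0.51855082] 15 y 0.22260465186765938 0.3803527261415252 [0.051 0.053 0.053 0.053 0.053 0.053 0.064 0.067 0.068 0.067 0.061 0.061
 0.055 0.053 0.052 0.054 0.052 0.055 0.052]
hung ((470.978271484375, -152.90206909179688), (161.32159423828125, 44.1324462890625), 89.12239837646484) [0.1071617  0.11529331 0.1242109  0.13243943]
side [-0.10693254  0.51675969] 17 y 0.22133908952958076 0.38002266165082105 [0.054 0.054 0.051 0.054 0.053 0.052 0.063 0.063 0.062 0.061 0.06  0.053
 0.054 0.054 0.054 0.054 0.055 0.054 0.052]
hung ((469.8040771484375, -149.52822875976562), (157.4202423095703, 44.99709701538086), 89.43286895751953) [0.10495243 0.11378651 0.12316019 0.13361264]
```

Tube: mouth at about (0.493, 0.2235), direction (0.107, -0.994). Hung label at x ≈ 0.47, well clear. Empty seat at about (0.617, -0.192, 0.110), bar yaw -7.4°. Now I move to above the thumb plate with the fingers shut.

Request:
step_arm --increments '[[[3,3.7,0.5],[0,0,5]],[[3,3.7,0.5],[0,0,5]],[[3,3.7,0.5],[0,0,5]],[[3,3.7,0.5],[0,0,5]],[[3,3.7,0.5],[0,0,5]],[[3,3.7,0.5],[0,0,5]],[[3,3.7,0.5],[0,0,5]],[[3,3.7,0.5],[0,0,5]],[[3,3.7,0.5],[0,0,5]],[[3,3.7,0.5],[0,0,5]]]' --fingers 0

```text
clock: 1.1
tool_pos: [0.5019, -0.2201, 0.2887]
eef_rot: [0.824, 0.566, -0.0, -0.0]
contact_force: [0.0, -0.7, 0.9]
opening: 0.114
finger_force: 0.0
```

Request:
step_arm --increments '[[[0,4.6,0],[0,0,2.8]],[[0,4.6,0],[0,0,2.8]],[[0,4.6,0],[0,0,2.8]],[[0,4.6,0],[0,0,2.8]],[[0,4.6,0],[0,0,2.8]],[[0,4.6,0],[0,0,2.8]],[[0,4.6,0],[0,0,2.8]],[[0,4.6,0],[0,0,2.8]],[[0,4.6,0],[0,0,2.8]],[[0,4.6,0],[0,0,2.1]]]'

```text
clock: 2.1
tool_pos: [0.5008, 0.2398, 0.2884]
eef_rot: [0.668, 0.744, -0.0, 0.0]
contact_force: [0.2, -0.1, -0.3]
opening: 0.006
finger_force: 0.0
```

Request:
step_arm --increments '[[[-0.3,-0.1,-1.5],[0,0,0]],[[-0.3,-0.1,-1.5],[0,0,0]],[[-0.3,-0.2,-1.5],[0,0,0]],[[0,0,-1.5],[0,0,0]],[[0,0,-1.5],[0,0,0]],[[0,0,-1],[0,0,0]],[[0,0,-1],[0,0,0]],[[0,0,-0.5],[0,0,0]],[[0,0,-0.5],[0,0,0]],[[0,0,-0.5],[0,0,0]]]'

```text
clock: 3.1
tool_pos: [0.4925, 0.2344, 0.1787]
eef_rot: [0.669, 0.744, 0.0, 0.0]
contact_force: [-0.0, 0.3, 0.1]
opening: 0.002
finger_force: 0.0
```

Request:
step_arm --increments '[[[0,0,-0.4],[0,0,0]],[[0,0,-0.4],[0,0,0]],[[0,0,-0.4],[0,0,0]],[[0,0,-0.3],[0,0,0]],[[0,0,-0.3],[0,0,0]],[[0,0,0],[0,0,0]],[[0,0,0],[0,0,0]],[[0,0,0],[0,0,0]],[[0,0,0],[0,0,0]],[[0,0,0],[0,0,0]]]'

```text
clock: 4.1
tool_pos: [0.4925, 0.234, 0.1609]
eef_rot: [0.669, 0.744, 0.0, 0.0]
contact_force: [0.4, -2.9, 4.1]
opening: 0.002
finger_force: 2.3
```

Request:
step_arm --increments '[[[0,0,-0.3],[0,0,0]],[[0,0,-0.3],[0,0,0]],[[0,0,-0.3],[0,0,0]],[[0,0,-0.1],[0,0,0]],[[0,0,0],[0,0,0]],[[0,0,0],[0,0,0]],[[0,0,0],[0,0,0]],[[0,0,0],[0,0,0]],[[0,0,0],[0,0,0]],[[0,0,0],[0,0,0]]]'

```text
clock: 5.1
tool_pos: [0.492, 0.2347, 0.1507]
eef_rot: [0.668, 0.744, 0.0, -0.0]
contact_force: [0.6, -0.8, 1.8]
opening: 0.006
finger_force: 0.9
```

```bash
python3 - <<'E'
from h import *
p,d=r.snapshot("side"); q,e=r.snapshot("top"); np.savez("s1.npz",p=p,d=d,q=q,e=e)
a=p[170:330,200:340]; b=q[170:250,140:280]
a=cv2.resize(a,(525,600)); b=cv2.resize(b,(275,157)); o=np.zeros((600,800,3),np.uint8); o[:,:525]=a; o[:157,525:]=b
cv2.imwrite("pics/s1.png",o[:,:,::-1])
P=cloud(e,cal("top")); s=r.get_state(); print(s["tool_pos"],s["contact_force"])
u,v=proj([.4995,.168,.1],cal("top"));print(u,v)
E
```

```text
[0.49199173 0.23470288 0.15075525] [-0.22460779 -1.70147523  1.36886011]
252.37565116567586 207.34896178998787
```

View pics/s1.png

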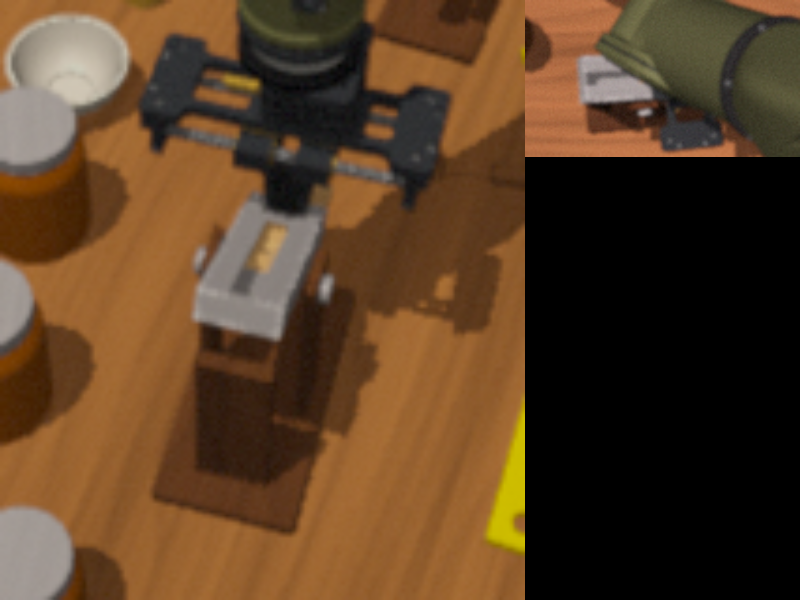

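The rear part of the slot is now dark with wood showing at its front end (crop 270,245), so the label has slid forward. Checking the tilt before letting go.

```bash
python3 - <<'E'
from h import *
a=np.load("s1.npz"); P=cloud(a["d"],cal("side")); d=np.array([.107,-.994]); n=np.array([.994,.107])
s=(P[...,:2]-[.4857,.293])@d; t=(P[...,:2]-[.4857,.293])@n
for lo,hi in[(-.085,.03)]:
    m=(s>lo)&(s<hi)&(abs(t)<.025)&(abs(t)>.012)&(P[...,2]>.14)
    S,Z=s[m],P[m][:,2]
    for i in range(5):
        w=np.polyfit(S,Z,1); e=abs(np.polyval(w,S)-Z); k=e<.004; S,Z=S[k],Z[k]
    print(w,len(S),np.arctan(-w[0]))
E
```

```text
[2.37279672 0.33517762] 30 -1.171941832115508
```

```bash
python3 - <<'E'
from h import *
a=np.load("s1.npz"); P=cloud(a["d"],cal("side")); d=np.array([.107,-.994]); n=np.array([.994,.107])
s=(P[...,:2]-[.4857,.293])@d; t=(P[...,:2]-[.4857,.293])@n
for lo in np.arange(-.11,.06,.01):
    m=(s>lo)&(s<lo+.01)&(abs(t)<.026)&(P[...,2]>.12)
    if m.sum(): print(round(lo+.005,3),m.sum(),np.percentile(P[m][:,2],[10,50,90]).round(4))
E
```

```text
-0.075 240 [0.1258 0.1455 0.1944]
-0.065 194 [0.1482 0.2026 0.2097]
-0.055 39 [0.2037 0.2069 0.2086]
-0.045 37 [0.1991 0.2008 0.203 ]
-0.035 46 [0.1726 0.1948 0.1973]
-0.025 53 [0.1685 0.1892 0.1916]
-0.015 45 [0.1636 0.1833 0.1867]
-0.005 64 [0.158  0.1774 0.1819]
0.005 257 [0.1728 0.4768 0.4971]
0.015 327 [0.1704 0.4825 0.5108]
0.025 1179 [0.2356 0.3761 0.4956]
0.035 706 [0.2349 0.3205 0.5096]
0.045 361 [0.1524 0.501  0.5359]
0.055 333 [0.1582 0.5181 0.5493]
```

The roof slope is about 0.55, so the tilt is about 0.5 rad (at the stop). Retract upward, move beyond the mouth and incline the tool normal to the tube floor.

Request:
step_arm --increments '[[[0,0,2],[0,0,0]],[[0,0,2],[0,0,0]],[[0,0,2],[0,0,0]],[[0.1,-1,0],[4,0.4,0]],[[0.1,-1,0],[4,0.4,0]],[[0.1,-1,0],[4,0.4,0]],[[0.1,-1,0],[4,0.4,0]],[[0.1,-1,0],[4,0.5,0]],[[0.1,-1,0],[4,0.5,0]],[[0.1,-1,0],[4.5,0.5,0]]]'

```text
clock: 6.2
tool_pos: [0.4999, 0.1646, 0.2115]
eef_rot: [0.647, 0.72, 0.167, -0.185]
contact_force: [-0.1, -1.0, -0.2]
opening: 0.005
finger_force: 0.0
```

Request:
step_arm --increments '[[[0,0,-0.5],[0,0,0]],[[0,0,-0.5],[0,0,0]],[[0,0,-0.5],[0,0,0]],[[0,0,-0.5],[0,0,0]],[[0,0,0],[0,0,0]],[[0,0,0],[0,0,0]],[[0,0,0],[0,0,0]],[[0,0,0],[0,0,0]],[[0,0,0],[0,0,0]],[[0,0,0],[0,0,0]]]' --fingers 1

```text
clock: 7.2
tool_pos: [0.4994, 0.1642, 0.1909]
eef_rot: [0.648, 0.72, 0.165, -0.184]
contact_force: [0.2, -0.1, 0.4]
opening: 0.89
finger_force: 0.0
```

```bash
python3 - <<'E'
from h import *
c=cal("wrist"); p,d=r.snapshot("wrist"); np.savez("w1.npz",p=p,d=d,f=c[0],cx=c[1],cy=c[2],R=c[3],t=c[4])
q,e=r.snapshot("side"); np.savez("s2.npz",p=q,d=e)
b=q[170:330,200:340]; o=np.zeros((600,800,3),np.uint8); o[:384,:512]=p; o[:329,512:]=cv2.resize(b,(288,329))
cv2.imwrite("pics/w1.png",o[:,:,::-1])
s=r.get_state(); print(s["tool_pos"],s["eef_rot"],s["clock"],-c[3].T@c[4]); 
O=np.array([.4857,.293,.15]);X=np.array([.0939,-.8723,-.4794]);Z=np.array([.0513,-.4766,.8776]);Y=np.array([.994,.107,0])
for x,y in[(.070+.062,.022),(.132,-.022),(.07,.024),(.07,-.024)]: print(proj(O+x*X+y*Y+.014*Z,c))
E
```

```text
[0.49927767 0.16419895 0.19077455] [ 0.64804778  0.72022904  0.16518132 -0.18444334] 7.3 [0.50017396 0.15752283 0.35346662]
(np.float64(284.461432882739), np.float64(242.4078251430837))
(np.float64(229.58998379807986), np.float64(242.5453244321726))
(np.float64(288.97660671224975), np.float64(166.475147491823))
(np.float64(224.69588176996234), np.float64(166.64857815713032))
```

View pics/w1.png

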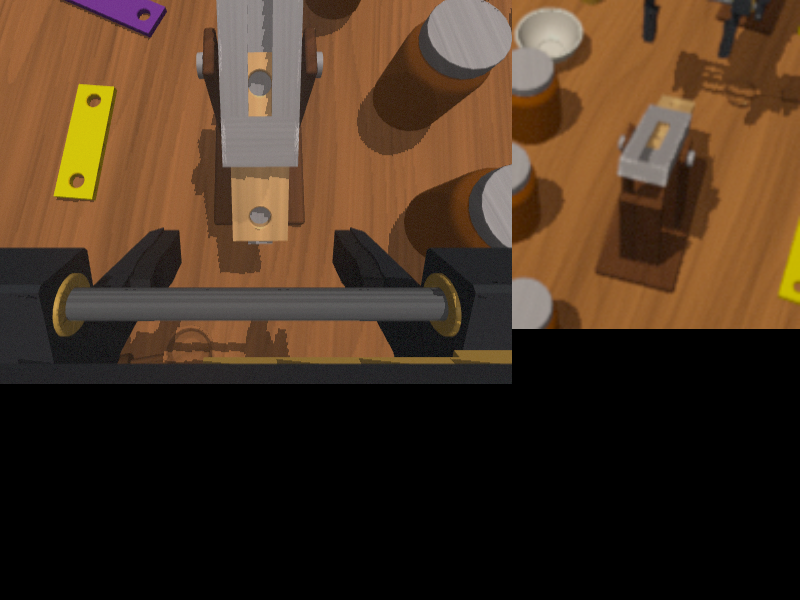

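Wrist view: the label sits against the lip, front edge at row 241 (predicted 242) and columns 232–288. Its centre at column 260 lies about 2 mm toward +x of my model. The side crop shows the tube tipped with its wooden end out. Descending along the floor normal to straddle the exposed end.

Request:
step_arm --increments '[[[0.1,0.2,-1],[0,0,0]],[[0.1,0.2,-1],[0,0,0]],[[0,0.2,-1],[0,0,0]],[[0,0,-1],[0,0,0]],[[0,0.4,-0.8],[0,0,0]],[[0,0.4,-0.8],[0,0,0]],[[-0.1,0.5,-0.9],[0,0,0]],[[-0.1,0.5,-0.9],[0,0,0]],[[-0.1,0.5,-0.9],[0,0,0]],[[0,0.6,-1],[0,0,0]]]'

```text
clock: 8.3
tool_pos: [0.4981, 0.1997, 0.097]
eef_rot: [0.648, 0.72, 0.165, -0.184]
contact_force: [0.1, -0.9, 0.6]
opening: 1.0
finger_force: 0.0
```

```bash
python3 - <<'E'
from h import *
c=cal("wrist"); p,d=r.snapshot("wrist"); s=r.get_state(); print(s["tool_pos"],s["contact_force"])
cv2.imwrite("pics/w2.png",p[:,:,::-1])
from scipy.spatial.transform import Rotation as Ro
R=Ro.from_quat(s["eef_rot"]); P=cloud(d,c); L=R.inv().apply((P-s["tool_pos"]).reshape(-1,3)).reshape(P.shape)
h=cv2.cvtColor(p,cv2.COLOR_RGB2HSV)
m=(abs(L[...,1])<.04)&(L[...,2]<.005)&(L[...,2]>-.045)&(h[...,1]>60)&(h[...,2]>120)&(abs(L[...,0])<.06)
print(m.sum(),np.percentile(L[m],[2,50,98],axis=0).round(4).tolist())
E
```

```text
[0.49737517 0.20064673 0.09600844] [-0.46077551  0.80133399 -0.73490503]
7537 [[-0.0135, -0.0207, -0.0167], [0.0107, 0.0007, -0.0155], [0.0293, 0.0216, -0.0126]]
```

View pics/w2.png

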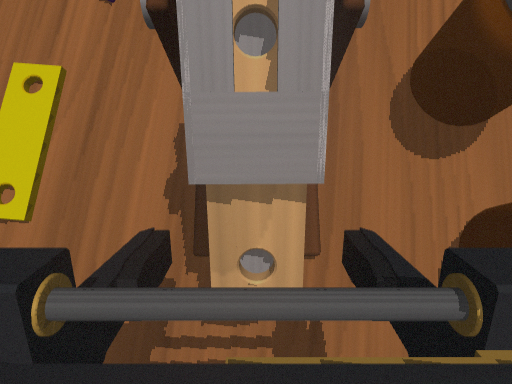

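The fingers straddle the label, centred to within 1 mm, with its top 15 mm behind the tips. Closing.

Request:
step_arm --increments '[[[0,0,0],[0,0,0]],[[0,0,0],[0,0,0]],[[0,0,0],[0,0,0]],[[0,0,0],[0,0,0]],[[0,0,0],[0,0,0]],[[0,0,0],[0,0,0]],[[0,0,0],[0,0,0]],[[0,0,0],[0,0,0]],[[0,0,0],[0,0,0]],[[0,0,0],[0,0,0]]]' --fingers 0 --grip_force 35

```text
clock: 9.35
tool_pos: [0.4984, 0.1991, 0.0979]
eef_rot: [0.648, 0.72, 0.165, -0.184]
contact_force: [-0.3, -2.0, 3.1]
opening: 0.497
finger_force: 35.0
```

Request:
step_arm --increments '[[[0,-0.1,0.2],[-1.1,-0.1,0]],[[0,-0.1,0.2],[-1.1,-0.1,0]],[[0,-0.1,0.2],[-1.1,-0.1,0]],[[0,-0.1,0.2],[-1.1,-0.1,0]],[[0.1,-0.7,-0.4],[0,0,0]],[[0.1,-0.7,-0.4],[0,0,0]],[[0.1,-0.7,-0.4],[0,0,0]],[[0.1,-0.7,-0.4],[0,0,0]],[[0.1,-0.7,-0.4],[0,0,0]],[[0,-0.7,-0.4],[0,0,0]]]'

```text
clock: 10.35
tool_pos: [0.5035, 0.1524, 0.0812]
eef_rot: [0.654, 0.726, 0.14, -0.157]
contact_force: [0.4, -0.4, 1.2]
opening: 0.496
finger_force: 35.0
```

Request:
step_arm --increments '[[[0.1,-0.8,-0.2],[0,0,0]],[[0.1,-0.8,-0.2],[0,0,0]],[[0.1,-0.8,-0.2],[0,0,0]],[[0.1,-0.8,-0.2],[0,0,0]],[[0.1,-0.8,-0.2],[0,0,0]],[[0,-0.8,-0.2],[0,0,0]],[[0,-0.9,0],[0,0,0]],[[0,-0.9,0],[0,0,0]],[[0,-1,0],[0,0,0]],[[0,-1,0.3],[0,0,0]]]'

```text
clock: 11.35
tool_pos: [0.5081, 0.0663, 0.0727]
eef_rot: [0.654, 0.727, 0.139, -0.157]
contact_force: [0.4, -0.2, -0.8]
opening: 0.49
finger_force: 35.0
```

Request:
step_arm --increments '[[[0.2,-1,1.5],[0,0,0]],[[0.2,-1,1.5],[0,0,0]],[[0.2,-1,1.5],[0,0,0]],[[0.2,-1,1.5],[-4,-0.4,0]],[[0.2,-1,1.5],[-4,-0.4,0]],[[0.5,-2,1.5],[-4,-0.4,0]],[[0.5,-2,1.5],[-4,-0.4,0]],[[0.5,-2,1.5],[-4,-0.4,0]],[[0.5,-2,1.5],[-4,-0.4,0]],[[0,0,0],[0,0,0]]]'

```text
clock: 12.35
tool_pos: [0.5398, -0.0631, 0.21]
eef_rot: [0.669, 0.743, 0.0, -0.0]
contact_force: [0.0, 0.2, -0.3]
opening: 0.494
finger_force: 35.0
```

```bash
cat > lab.py <<'E'
from h import *
from scipy.spatial.transform import Rotation as Ro
def look(fn):
    c=cal("wrist"); p,d=r.snapshot("wrist"); s=r.get_state()
    R=Ro.from_quat(s["eef_rot"]); P=cloud(d,c); L=R.inv().apply((P-s["tool_pos"]).reshape(-1,3)).reshape(P.shape)
    h=cv2.cvtColor(p,cv2.COLOR_RGB2HSV)
    m=(abs(L[...,1])<.04)&(L[...,2]<.012)&(L[...,2]>-.045)&(abs(L[...,0])<.14)&(h[...,1]>50)&(h[...,2]>110)
    cv2.imwrite(fn,p[:,:,::-1])
    Q=L[m]; w=np.linalg.lstsq(np.c_[Q[:,:2],np.ones(len(Q))],Q[:,2],rcond=None)[0]
    print("tcp",s["tool_pos"].round(4),"force",np.round(s["contact_force"],1),"n",m.sum(),"plane dz/dx,dz/dy,z0",w.round(4))
    print(np.percentile(Q,[1,50,99],axis=0).round(4).tolist()); print("rot",R.as_matrix().round(3).tolist())
    rr=cv2.minAreaRect((Q[:,:2]*1000).astype(np.float32)); print(rr,s["clock"])
    return p,d,L,m
E
python3 -c "
from lab import *
p,d,L,m=look('pics/w3.png'); np.savez('w3.npz',p=p,L=L,m=m)"
```

```text
tcp [ 0.5387 -0.0624  0.2086] force [-0.3  0.5 -0.9] n 26792 plane dz/dx,dz/dy,z0 [ 0.0052 -0.0001 -0.0143]
[[-0.0139, -0.0211, -0.0156], [0.057, 0.0008, -0.0141], [0.1067, 0.022, -0.0125]]
rot [[-0.104, 0.995, -0.003], [0.995, 0.104, 0.002], [0.003, -0.003, -1.0]]
((45.797637939453125, -0.3009204864501953), (124.08610534667969, 46.29013442993164), 0.24885058403015137) 12.4
```

View pics/w3.png

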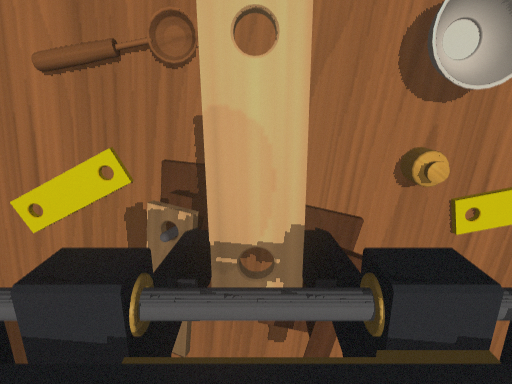

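The label is held square with the tool (slope 0.005). Its far hole is at (255,30) and near hole at (257,262), and the spoon, bowl and weight are undisturbed. Now I locate the holes in the tool frame and plan the placing.

```bash
python3 - <<'E'
from lab import *
c=cal("wrist"); s=r.get_state(); R=Ro.from_quat(s["eef_rot"]).as_matrix(); f,cx,cy,Rc,t=c; o=-Rc.T@t
def hit(u,v,z):
    w=R.T@(Rc.T@np.array([(u-cx)/f,(v-cy)/f,1])); oo=R.T@(o-s["tool_pos"]); return oo+w*(z-oo[2])/w[2]
for uv in[(255,30),(257,262),(203,30),(310,30),(209,200),(305,200)]: print(uv,hit(*uv,-.0145).round(4))
a=np.load("w3.npz");p=a["p"]
g=cv2.cvtColor(p,cv2.COLOR_RGB2HSV); wood=((g[...,2]>140)).astype(np.uint8)
k=np.zeros_like(wood); k[0:65,215:300]=1-wood[0:65,215:300]
n,lab,st,ce=cv2.connectedComponentsWithStats(k); 
for i in range(1,n):
    if st[i,4]>150: print(st[i],ce[i],hit(*ce[i],-.0145))
# Target
ctr=(hit(255,30,-.0145)+hit(257,262,-.0145))/2; print("ctr",ctr)
E
```

```text
(255, 30) [ 0.0975 -0.0006 -0.0145]
(257, 262) [-0.0008  0.0001 -0.0145]
(203, 30) [ 0.0975 -0.0204 -0.0145]
(310, 30) [ 0.0975  0.0203 -0.0145]
(209, 200) [ 0.0297 -0.021  -0.0145]
(305, 200) [ 0.0296  0.0212 -0.0145]
[ 233    6   45   49 1285] [253.68015564  29.8077821 ] [ 0.09754664 -0.00112147 -0.0145    ]
ctr [ 0.04835789 -0.00026288 -0.0145    ]
```

Request:
step_arm --increments '[[[1.2,-3.5,0],[0,0,-2.7]],[[1.2,-3.5,0],[0,0,-2.7]],[[1.2,-3.5,0],[0,0,-2.7]],[[1.2,-3.5,0],[0,0,-2.7]],[[1,-3.5,0],[0,0,-2.6]],[[0,0,-0.8],[-0.5,-4,0]],[[0,0,-0.8],[-0.5,-4,0]],[[0,0,-0.8],[-0.5,-4,0]],[[0,0,-0.8],[-0.5,-4,0]],[[0,0,-0.8],[-0.6,-3.9,0]]]'

```text
clock: 13.4
tool_pos: [0.5948, -0.2373, 0.1661]
eef_rot: [0.74, 0.65, 0.116, 0.127]
contact_force: [0.8, -1.9, -1.3]
opening: 0.493
finger_force: 35.0
```

```bash
python3 - <<'E'
from lab import *
cw=cal("wrist"); p,d,L,m=look('pics/w4.png'); np.savez('w4.npz',p=p,d=d,f=cw[0],cx=cw[1],cy=cw[2],R=cw[3],t=cw[4])
q,e=r.snapshot("side"); c=cal("side"); np.savez("s4.npz",p=q,d=e)
b=q[90:200,240:380]; 
o=np.zeros((600,800,3),np.uint8); o[:384,:512]=p; o[:226,512:]=cv2.resize(b,(288,226))
t_,_=r.snapshot("top"); o[384:,:]=cv2.resize(t_[130:200,330:590],(800,216)) if 0 else 0
cc=t_[120:210,330:450]; o[384:600,0:288]=cv2.resize(cc,(288,216)); cv2.imwrite("pics/c4.png",o[:,:,::-1])
S=np.array([.6165,-.192,.1095]);Ys=np.array([.129,.992,0]);Zs=np.array([-.34,.044,.939])
for y in(-.05,.05): print("pin tip px wrist",proj(S+y*Ys+.023*Zs,cw),"side",proj(S+y*Ys+.023*Zs,c))
E
```

```text
tcp [ 0.5912 -0.2364  0.1638] force [-4.1  0.8 -1.2] n 27104 plane dz/dx,dz/dy,z0 [ 0.003  -0.0014 -0.0139]
[[-0.0136, -0.0181, -0.0152], [0.0567, 0.0035, -0.0137], [0.107, 0.025, -0.0121]]
rot [[0.129, 0.934, 0.333], [0.992, -0.123, -0.038], [0.006, 0.335, -0.942]]
((46.23793029785156, 3.6994380950927734), (47.683372497558594, 123.89942932128906), 89.57984924316406) 13.45
pin tip px wrist (np.float64(249.69053454268433), np.float64(224.47137491825802)) side (np.float64(294.4194692955862), np.float64(109.96324643247684))
pin tip px wrist (np.float64(247.95620332059497), np.float64(50.063695978443064)) side (np.float64(280.44406507146317), np.float64(127.3233441180613))
```

View pics/c4.png

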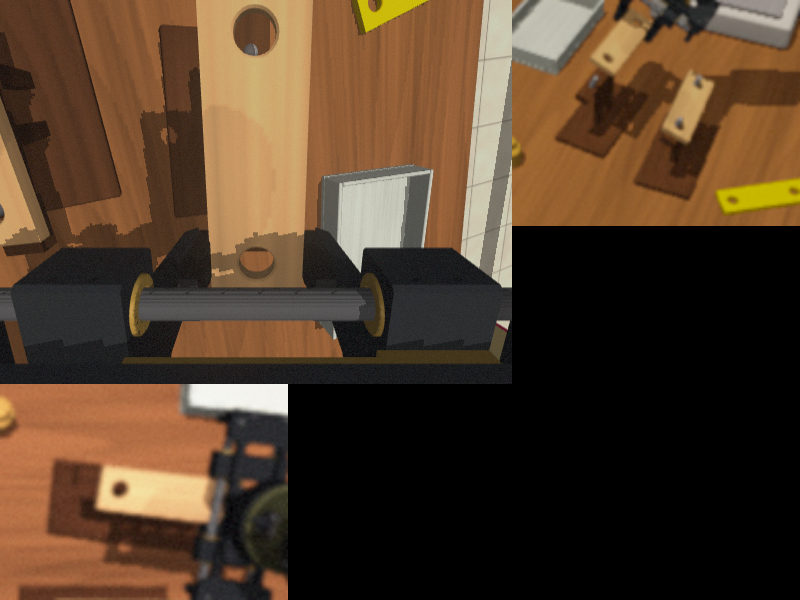

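The pin tip shows through the far hole at (251,50), predicted (248,50). The label is nearly aligned over the rail. I re-read the settled pose and express the pin in the tool frame.

```bash
python3 - <<'E'
from lab import *
for i in range(3):
    s=r.get_state(); c=cal("wrist"); p,d=r.snapshot("wrist"); R=Ro.from_quat(s["eef_rot"]).as_matrix(); o=-c[3].T@c[4]
    print(s["clock"],s["tool_pos"].round(4),"cam in tool",(R.T@(o-s["tool_pos"])).round(4),(R.T@c[3].T).round(3)[:,2])
f,cx,cy,Rc,t=c; oo=R.T@(o-s["tool_pos"]); M=R.T@Rc.T
def T(u,v,z):
    w=M@np.array([(u-cx)/f,(v-cy)/f,1]); return oo+w*(z-oo[2])/w[2]
h=cv2.cvtColor(p,cv2.COLOR_RGB2HSV)
# hole: non-wood inside; pin: grey low saturation in hole
reg=np.zeros(h.shape[:2],bool); reg[3:62,228:284]=1
dep=(M@np.stack([(np.mgrid[:384,:512][1]-cx)/f*d,(np.mgrid[:384,:512][0]-cy)/f*d,d]).reshape(3,-1)).T.reshape(384,512,3)+oo
hole=reg&(dep[...,2]>0.0); v,u=np.nonzero(hole); print("hole",(u.min()+u.max())/2,(v.min()+v.max())/2,np.ptp(u),np.ptp(v)); print(T((u.min()+u.max())/2,(v.min()+v.max())/2,-.0139))
pin=hole&(h[...,1]<70)&(h[...,2]>70); v,u=np.nonzero(pin); print("pin px",len(u),u.mean(),v.mean(),"z",np.percentile(dep[pin][:,2],[5,50,95]) if len(u) else 0, np.median(dep[pin],axis=0), dep[pin].min(0),dep[pin].max(0))
cv2.imwrite("pics/x.png",cv2.resize(p[0:70,215:295,::-1],(640,560)))
E
```

```text
13.55 [ 0.5938 -0.2372  0.1658] cam in tool [ 0.0721 -0.     -0.1459] [-0.28  -0.001  0.96 ]
13.6 [ 0.5957 -0.2373  0.1669] cam in tool [ 7.210e-02 -1.000e-04 -1.459e-01] [-0.28  -0.001  0.96 ]
13.65 [ 0.5969 -0.2374  0.1676] cam in tool [ 0.0721 -0.     -0.1459] [-0.28  -0.001  0.96 ]
hole 254.5 34.0 41 42
[ 0.09614604 -0.00085671 -0.0139    ]
pin px 110 247.14545454545456 48.95454545454545 z [0.0361609  0.03759615 0.03953893] [ 0.09819986 -0.00519932  0.03759615] [ 0.09553608 -0.0090327   0.03538093] [ 0.10076773 -0.00202626  0.04182284]
```

View pics/x.png

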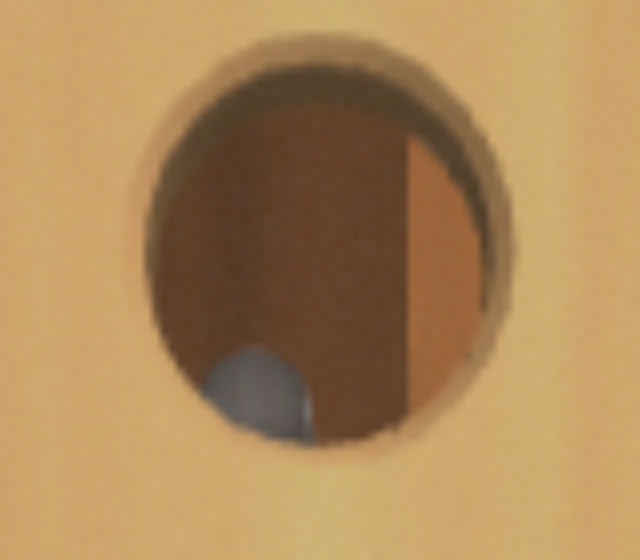

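The arm had still been settling. The pin now sits about 4.5 mm to the -y side of the hole axis in the tool frame, with the label underside 43 mm above the tip. Correct and descend 36 mm along the seat normal, then let it settle.

Request:
step_arm --increments '[[[0.1,0,-0.5],[0,0,0]],[[0.1,0,-0.5],[0,0,0]],[[0.1,0,-0.5],[0,0,0]],[[0.1,0,-0.5],[0,0,0]],[[0.1,0,-0.5],[0,0,0]],[[0.1,0,-0.5],[0,0,0]],[[0.1,-0.1,-0.5],[0,0,0]],[[0.1,0,0],[0,0,0]],[[0,0,0],[0,0,0]],[[0,0,0],[0,0,0]]]'

```text
clock: 14.7
tool_pos: [0.6044, -0.2388, 0.133]
eef_rot: [0.74, 0.65, 0.114, 0.129]
contact_force: [0.2, 0.8, -1.1]
opening: 0.494
finger_force: 35.0
```

```bash
cat > hole.py <<'E'
from lab import *
def hole(fn):
    r.snapshot("wrist"); r.snapshot("wrist")
    s=r.get_state(); c=cal("wrist"); p,d=r.snapshot("wrist"); R=Ro.from_quat(s["eef_rot"]).as_matrix()
    f,cx,cy,Rc,t=c; oo=R.T@(-Rc.T@t-s["tool_pos"]); M=R.T@Rc.T
    h=cv2.cvtColor(p,cv2.COLOR_RGB2HSV); v,u=np.mgrid[:384,:512]
    L=(M@np.stack([(u-cx)/f*d,(v-cy)/f*d,d]).reshape(3,-1)).T.reshape(384,512,3)+oo
    print(s["clock"],s["tool_pos"].round(4),"F",np.round(s["contact_force"],1)); print("R",R.round(3).tolist())
    pin=(h[...,1]<70)&(h[...,2]>60)&(v<62)&(abs(u-255)<26)&(L[...,2]>-.03)
    if pin.sum(): print("pin",pin.sum(),u[pin].mean(),v[pin].mean(),"L med",np.median(L[pin],0).round(4),"min",L[pin].min(0).round(4),"max",L[pin].max(0).round(4))
    cv2.imwrite(fn,cv2.resize(p[0:80,205:305,::-1],(700,560)))
E
python3 -c "
from hole import *
hole('pics/x2.png')"
```

```text
14.8 [ 0.6043 -0.2388  0.133 ] F [ 0.  -1.  -0.6]
R [[0.128, 0.933, 0.337], [0.992, -0.121, -0.042], [0.002, 0.339, -0.941]]
pin 355 254.22535211267606 40.6 L med [ 0.0967 -0.0012  0.0032] min [ 0.094  -0.0047 -0.0004] max [0.1017 0.0026 0.0238]
```

View pics/x2.png

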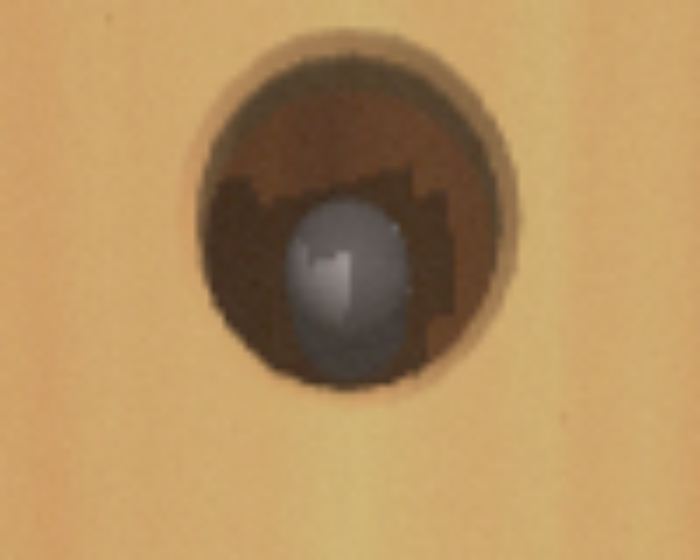

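The pin is centred in the hole (pixel (254,40)) with the tip about 6 mm below the label. Lower 26 mm along the normal.

Request:
step_arm --increments '[[[0.1,0,-0.3],[0,0,0]],[[0.1,0,-0.3],[0,0,0]],[[0.1,0,-0.3],[0,0,0]],[[0.1,-0.1,-0.3],[0,0,0]],[[0.1,0,-0.3],[0,0,0]],[[0.1,0,-0.3],[0,0,0]],[[0.1,0,-0.3],[0,0,0]],[[0.1,0,-0.2],[0,0,0]],[[0,0,0],[0,0,0]],[[0,0,0],[0,0,0]]]'

```text
clock: 15.85
tool_pos: [0.6123, -0.2397, 0.1097]
eef_rot: [0.74, 0.65, 0.114, 0.129]
contact_force: [0.8, 0.0, -0.2]
opening: 0.489
finger_force: 35.0
```

```bash
python3 -c "
from hole import *
hole('pics/x3.png')"
```

```text
15.95 [ 0.6123 -0.2398  0.1099] F [ 0.8 -0.5 -0.7]
R [[0.128, 0.933, 0.336], [0.992, -0.121, -0.042], [0.002, 0.339, -0.941]]
pin 557 254.77199281867146 29.084380610412925 L med [ 0.0964 -0.0006 -0.0213] min [ 0.0938 -0.0046 -0.0248] max [ 0.1014  0.0031 -0.0005]
```

No contact force yet and the pin is well through. About 4 mm remain.

Request:
step_arm --increments '[[[0,0,-0.1],[0,0,0]],[[0.1,0,-0.1],[0,0,0]],[[0,0,-0.1],[0,0,0]],[[0,0,-0.1],[0,0,0]],[[0,0,0],[0,0,0]],[[0,0,0],[0,0,0]],[[0,0,0],[0,0,0]],[[0,0,0],[0,0,0]],[[0,0,0],[0,0,0]],[[0,0,0],[0,0,0]]]'

```text
clock: 17.0
tool_pos: [0.6132, -0.2397, 0.1057]
eef_rot: [0.74, 0.65, 0.114, 0.129]
contact_force: [-0.4, -0.4, -0.5]
opening: 0.494
finger_force: 35.0
```

Request:
step_arm --increments '[[[0,0,-0.1],[0,0,0]],[[0,0,-0.1],[0,0,0]],[[0,0,0],[0,0,0]],[[0,0,0],[0,0,0]],[[0,0,0],[0,0,0]],[[0,0,0],[0,0,0]],[[0,0,0],[0,0,0]],[[0,0,0],[0,0,0]],[[0,0,0],[0,0,0]],[[0,0,0],[0,0,0]]]'

```text
clock: 18.0
tool_pos: [0.6134, -0.2398, 0.105]
eef_rot: [0.74, 0.65, 0.115, 0.129]
contact_force: [-5.0, 1.1, 8.8]
opening: 0.494
finger_force: 35.0
```

```bash
python3 -c "
from hole import *
hole('pics/x3.png')"
```

```text
18.1 [ 0.6134 -0.2398  0.105 ] F [-4.8  0.9  8.9]
R [[0.128, 0.933, 0.338], [0.992, -0.121, -0.042], [0.002, 0.34, -0.94]]
pin 611 256.44517184942714 26.428805237315874 L med [ 0.0963 -0.0003 -0.0263] min [ 0.0937 -0.0038 -0.0296] max [ 0.1051  0.0037 -0.0061]
```

Seated: 10 N along the bar's normal. Ease off, release, and withdraw along the normal.

Request:
step_arm --increments '[[[0,0,0.1],[0,0,0]],[[0,0,0],[0,0,0]],[[0,0,0],[0,0,0]],[[0,0,0],[0,0,0]],[[0,0,0],[0,0,0]],[[0,0,0],[0,0,0]],[[0,0,0],[0,0,0]],[[0,0,0],[0,0,0]],[[0,0,0],[0,0,0]],[[0,0,0],[0,0,0]]]' --fingers 0.85

```text
clock: 19.15
tool_pos: [0.6133, -0.2397, 0.1048]
eef_rot: [0.74, 0.65, 0.114, 0.129]
contact_force: [0.4, 0.4, 0.1]
opening: 0.847
finger_force: 0.0
```

Request:
step_arm --increments '[[[-0.3,0,1],[0,0,0]],[[-0.4,0,1],[0,0,0]],[[-0.3,0,1],[0,0,0]],[[-0.4,0.1,1],[0,0,0]],[[-0.4,0.1,1],[0,0,0]],[[-0.7,0,2],[0,0,0]],[[-0.7,0,2],[0,0,0]],[[-0.7,0,2],[0,0,0]],[[0,0,0],[0,0,0]],[[0,0,0],[0,0,0]]]'

```text
clock: 20.15
tool_pos: [0.5741, -0.238, 0.2152]
eef_rot: [0.74, 0.65, 0.114, 0.129]
contact_force: [0.4, -0.6, 0.4]
opening: 0.853
finger_force: 0.0
```

```bash
python3 - <<'E'
from h import *
s=r.get_state(); print(s["tool_pos"],s["clock"],s["contact_force"])
q,e=r.snapshot("side"); P=cloud(e,cal("side")); h=cv2.cvtColor(q,cv2.COLOR_RGB2HSV)
cv2.imwrite("pics/end.png",cv2.resize(q[90:200,240:380,::-1],(700,550)))
m=(P[...,2]>.1)&(P[...,2]<.135)&(abs(P[...,0]-.615)<.04)&(abs(P[...,1]+.19)<.09)&(h[...,2]>120)
Q=P[m]; w=np.linalg.lstsq(np.c_[Q[:,:2],np.ones(len(Q))],Q[:,2],rcond=None)[0]
print(m.sum(),cv2.minAreaRect((Q[:,:2]*1000).astype(np.float32)),w,Q.mean(0))
E
```

```text
[ 0.57413909 -0.23800473  0.21517685] 20.15 [ 0.35431186 -0.56034873  0.38891933]
420 ((612.1873168945312, -194.49664306640625), (147.49606323242188, 43.26822280883789), 82.92793273925781) [ 0.32744545 -0.04071382 -0.0924655 ] [ 0.61264988 -0.18898991  0.11583842]
```

View pics/end.png

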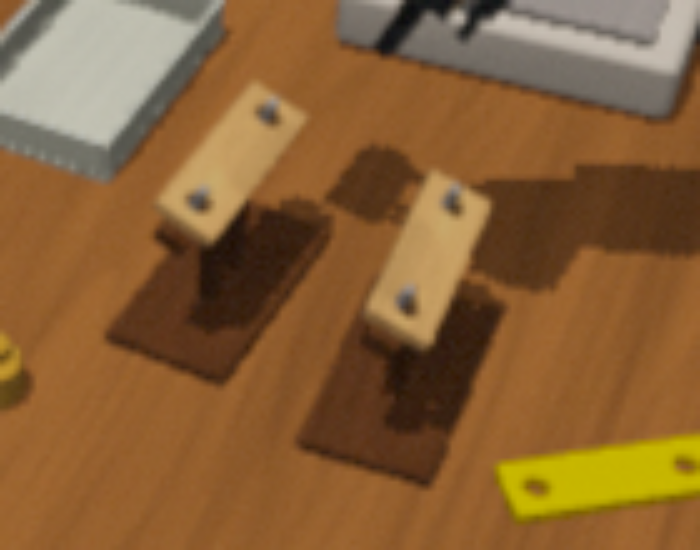

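Both pins, at (200,198) and (268,110), stand through the label's holes. It lies flat on the bar like the other label, and the gripper is clear. Handing in.

```bash
python3 -c "
from plant import r
print(r.finish_job())"
```

```text
the job is handed in; nothing more can be done
None
```

The label hangs flat on the empty rail with both pins through its holes, released, with the gripper clear; I handed the job in at about 20 s and no verdict came back.

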